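Rock-test two fired border tiles and load the true one

ROBOT

A 6-joint arm with a two-finger parallel gripper is mounted at the origin on the work surface. World frame = base frame: x ahead of the robot, y to its left, z up, the work surface at z = 0. Lengths are in mm, angles in rad, forces in N, time in s.
With the tool pointing down it reaches from about 275 to 750 mm from the base axis. Payload 10.2 kg.
Tool frame: the origin (TCP) lies between the finger pads; the fingertips stand 17 mm ahead of it and the grasp point (between the pads) lies 2 mm behind it (tips_ahead is the distance from the TCP to the fingertips, in mm); z points along the fingers, y is the line along which they close (so a half turn about z gives the same grasp; the last joint's range is limited). The gripper opens to 85 mm and grips with 20 to 120 N. Pads are 22 mm wide; open, the fingers measure 114 mm over their backs; the gripper's body (76 mm by 85 mm) begins 54 mm behind the grasp point. The pads swing forward as they close: fully open they stand 13 mm farther back than shut.
Start: joints at [-1.493, 0.313, 1.498, -0, 1.331, -0.223], TCP at [155.536, -501.438, 248.294] pointing down, gripper open.
Joint ranges: [-2.94, 2.94], [-0.97, 2.17], [0.19, 2.56], [-1.23, 4.37], [0.02, 3.11], [-2.88, 2.88]. Speed limits (rad/s): [2.39, 2.39, 3.01, 3.14, 3.14, 3.14].

INTERFACE

Orientations are given as a unit quaternion [w, x, y, z].
In Python, from rig import sense, capture, finish_job, boxes_of, tips_ahead gives the robot as it stands.
- The arm moves only by the tool drive_tool, never from a script. Its argument "commands" is text: rows parted by semicolons, each of 7 numbers parted by spaces: the shift along the world's x, y, z in units of 0.1 m (1.0 is 0.1 m), then the turn, a rotation vector about the world's x, y, z in units of pi/4 rad (1.0 is pi/4 rad), then the opening in per cent of the stroke, from 0 (shut) to 100 (fully open). A call has 1 to 20 rows; each row shifts and turns the commanded pose from where the row before left it; what a row does not reach is not made up. A row lasts 1/12 s, in which the tool goes at most 41.7 mm and 7.16 degrees, less where a joint would pass 70% of its speed; a pose out of reach is approached as far as the arm can. A call with a number of a shift or a turn outside -1 to 1 is refused whole. A call with a gripper value outside its range is refused whole. The fingers move at their own pace and stop on an object; "force" is the grip in N (left out, the last holds). Time passes only in rows, so rows that do not move let the fingers close. It gives the time, the measured TCP pose, the force, the opening and the grip force at its end, in the units of the state.
- sense(): the state, without advancing time (a new reading comes with each control period).
- capture(name): name is "scene" or "top" or "wrist"; returns a dict with "pixels" (480x640x3 uint8, blue, green, red), "fov_y" (degrees; the focal length in pixels is half the picture's height over the tangent of half this angle, whatever the lens; pixels are square), "cx", "cy" (the principal point, pixels), "position" and "attitude" of the camera in the world; the wrist camera has in their place "tool_from_camera" (4x4, takes a point from camera to tool coordinates, whose origin is the TCP and whose axes are the flange's). Camera axes: x right, y down, z forward; pixel columns grow to the right and rows downward; lengths in mm; the calibration is good to about 2 mm. The wrist camera is an equidistant fisheye: a pixel r from the principal point sees the ray r / f radians off the axis. A picture is of the moment at which its call begins: read the wrist's pose just before it. There is no depth.
- finish_job(): hands the job in; it is judged then, once.
Trained networks look in a picture, given as the dict that the camera call returned (one of the last four; its "shot" number tells which), for a name from the list of things; names that differ only in an ending like _2 or _b are one class to them, and where a whole thing is asked for, a point or a joint stands for the part that bears it (a point fixed in the world has none). Each returns a list of dicts, best first, with "confidence" (0 to 1); they miss things now and then, are a little off and sometimes report something else, mostly with a low value. They report only what shows in the picture. A call takes as long as a camera call.
- boxes_of(picture, name): "position" ([column, row] in pixels, amid what is visible of it).
The state is a dict: "time_s": time; "joints": joint angles; "dq": joint speeds; "tau": joint torques, N m; "eef_pos": TCP position; "ee_rot": TCP orientation; "force": force on the tool from outside, world axes, zero at the start; "wrist_torque": the same for the moment, N m; "grip_width": opening from 0.0 (shut) to 1.0 (fully open); "grip_force": force on a finger pad.
Only numpy, scipy, OpenCV 4.12 (cv2) and the standard library are available. Lean on these libraries where they do the work, as an engineer would, in place of code of your own. Each camera call takes 0.05 s, during which the arm holds its last target. There are 200 camera calls.

TASK

One of the two border tiles in the tray came out of the kiln warped and rocks on a flat surface; the other lies true. Find out which by laying a tile on the steel checking plate, letting go and pressing its corners down one after another. Then slide the true tile into the lining jig, beneath the sprung roller and right up to the end stop so that it lies flat with the roller bearing on it, and lay the warped tile flat in the seconds crate; leave the pot and the tub alone.

Things in the scene. Friction and masses are not known exactly. Their poses are not given: they have to be found in the camera images.
- tile_a: One of two fired terracotta border tiles that look alike: 160 mm long (its x), 64 mm wide (y), 14 mm thick, about 0.28 kg. Origin: centre of its underside; z up. It starts flat in one of the tray's two bays. One of tile_a and tile_b is warped (its underside bears only on a 20 mm band askew across its middle), the other is true; which is not told and cannot be seen.
- tile_b: The other border tile, same size and look. Left alone the warped one lies level too, but 1 N or more within 20 mm of any corner tips that corner down, by about 3 mm (the whole tile tilts by 0.05 to 0.06 rad); let go, it falls back level. The true tile gives at no corner, and neither gives when pressed at its centre.
- tray: Wooden carrying tray, fixed: board 195 x 270 mm, 12 mm thick; origin at the centre of its underside. The tiles lie on the board, long sides along the tray's x, in bays centred at y = +65 and -65 mm. Cleats and corner blocks, 10 mm high above the board, hem in each tile's ends and the outer 35 mm of its long sides; only their middle 90 mm is free for fingers.
- plate: Flat steel checking plate, fixed: 130 mm (x) by 210 mm (y), top face 20 mm above the origin, which is the centre of its underside. A tile lies well on it with its length along the plate's y.
- crate: Low wooden seconds crate, fixed, open on top: outside 170 mm (x) by 220 mm (y), walls 8 mm thick and 45 mm high, floor 8 mm thick; origin at the centre of its underside. A tile fits in with its length along the crate's y only.
- jig: Lining jig, fixed: plywood bed 300 mm (x) by 120 mm (y), 18 mm thick, entered from its -x end; origin on its underside below the centre of a tile that is fully home. Steel side rails, 10 mm high above the bed, from x = 0 to +87 mm, inner faces at y = +-35 mm, flared mouth back to x = -25 mm. Low end stop, 4 mm high, face at x = +80 mm. A hand rest 46 mm high stands on the +y edge, x = 0 to 130 mm.
- jig_home (a point): Point on the bed's top at the centre of a fully home tile (tile origin here, tile x along jig x, either way round). The bed from jig x = -158 to -25 mm is open: a tile can be set down there with its nose in the mouth (tile centre 60 mm short of this point, clear of the roller). Held at its middle it cannot go home, the rails stop the fingers: take it by its tail or push its tail end.
- hold_arm (a joint): Sprung hold-down arm of the jig, hinged at jig x = +125 mm beyond the stop, reaching back over the bed to its roller. 0 = down on its rest, grows as it lifts (rad); about 0.07 with a tile beneath, at most 0.8. It bears on a tile with about 5 N. A tile pushed along the bed lifts the roller by itself, for about 5 to 8 N of push; the end stop is felt as a firm stop.
- roller: Rubber roller at the end of the hold-down arm: 30 mm diameter, 18 mm wide, axis along the jig's y, turning freely; origin at its centre, at jig x = +50 mm. At rest its lowest point is 9 mm above the bed.
- pot: Small round terracotta pot, 92 mm wide, 78 mm high; bystander. Origin: centre of its underside.
- tub: White plastic tub, 96 mm wide, 85 mm high; bystander. Origin: centre of its underside.

How it is judged (in metres and radians):
On the way, in this order (a step that is already met when the one before it is completed fails the run):
1. a tile lies on the checking plate, let go (((x of tile_a in the frame of plate between -0.05 and 0.05 m and y of tile_a in the frame of plate between -0.05 and 0.05 m and z of tile_a in the frame of plate between 0.016 and 0.026 m and angle between tile_a's own z axis and vertical below 0.12 rad and contact force between the fingers and tile_a below 0.1 N) or (x of tile_b in the frame of plate between -0.05 and 0.05 m and y of tile_b in the frame of plate between -0.05 and 0.05 m and z of tile_b in the frame of plate between 0.016 and 0.026 m and angle between tile_b's own z axis and vertical below 0.12 rad and contact force between the fingers and tile_b below 0.1 N))), for 0.2 s.
2. with the tile on the plate, it is pressed down near a corner (more than 1.5 N) (((x of tile_a in the frame of plate between -0.05 and 0.05 m and y of tile_a in the frame of plate between -0.05 and 0.05 m and z of tile_a in the frame of plate between 0.016 and 0.026 m and angle between tile_a's own z axis and vertical below 0.12 rad and contact force between the fingers and tile_a above 1.5 N and (x of the grasp point in the frame of tile_a above 0.045 m or x of the grasp point in the frame of tile_a below -0.045 m) and (y of the grasp point in the frame of tile_a above 0.008 m or y of the grasp point in the frame of tile_a below -0.008 m) and x of the grasp point in the frame of tile_a between -0.1 and 0.1 m and y of the grasp point in the frame of tile_a between -0.05 and 0.05 m) or (x of tile_b in the frame of plate between -0.05 and 0.05 m and y of tile_b in the frame of plate between -0.05 and 0.05 m and z of tile_b in the frame of plate between 0.016 and 0.026 m and angle between tile_b's own z axis and vertical below 0.12 rad and contact force between the fingers and tile_b above 1.5 N and (x of the grasp point in the frame of tile_b above 0.045 m or x of the grasp point in the frame of tile_b below -0.045 m) and (y of the grasp point in the frame of tile_b above 0.008 m or y of the grasp point in the frame of tile_b below -0.008 m) and x of the grasp point in the frame of tile_b between -0.1 and 0.1 m and y of the grasp point in the frame of tile_b between -0.05 and 0.05 m))), for 0.1 s.
3. the pressing finger comes off, the tile still lying on the plate (((x of tile_a in the frame of plate between -0.05 and 0.05 m and y of tile_a in the frame of plate between -0.05 and 0.05 m and z of tile_a in the frame of plate between 0.016 and 0.026 m and angle between tile_a's own z axis and vertical below 0.12 rad and contact force between the fingers and tile_a below 0.1 N) or (x of tile_b in the frame of plate between -0.05 and 0.05 m and y of tile_b in the frame of plate between -0.05 and 0.05 m and z of tile_b in the frame of plate between 0.016 and 0.026 m and angle between tile_b's own z axis and vertical below 0.12 rad and contact force between the fingers and tile_b below 0.1 N))), for 0.05 s.
4. a corner of the tile on the plate is pressed again (((x of tile_a in the frame of plate between -0.05 and 0.05 m and y of tile_a in the frame of plate between -0.05 and 0.05 m and z of tile_a in the frame of plate between 0.016 and 0.026 m and angle between tile_a's own z axis and vertical below 0.12 rad and contact force between the fingers and tile_a above 1.5 N and (x of the grasp point in the frame of tile_a above 0.045 m or x of the grasp point in the frame of tile_a below -0.045 m) and (y of the grasp point in the frame of tile_a above 0.008 m or y of the grasp point in the frame of tile_a below -0.008 m) and x of the grasp point in the frame of tile_a between -0.1 and 0.1 m and y of the grasp point in the frame of tile_a between -0.05 and 0.05 m) or (x of tile_b in the frame of plate between -0.05 and 0.05 m and y of tile_b in the frame of plate between -0.05 and 0.05 m and z of tile_b in the frame of plate between 0.016 and 0.026 m and angle between tile_b's own z axis and vertical below 0.12 rad and contact force between the fingers and tile_b above 1.5 N and (x of the grasp point in the frame of tile_b above 0.045 m or x of the grasp point in the frame of tile_b below -0.045 m) and (y of the grasp point in the frame of tile_b above 0.008 m or y of the grasp point in the frame of tile_b below -0.008 m) and x of the grasp point in the frame of tile_b between -0.1 and 0.1 m and y of the grasp point in the frame of tile_b between -0.05 and 0.05 m))), for 0.1 s.
At the end, for the whole second after the job is handed in: One tile lies at rest in the jig, within 5 mm of the end stop position, flat on the bed within 0.01 rad with the roller bearing on it with more than 1 N (the warped tile cannot: the roller tips it by about 0.05 rad); the other lies flat (within 0.15 rad), at rest, in the seconds crate (((x of tile_a in the frame of jig between -0.005 and 0.005 m and y of tile_a in the frame of jig between -0.006 and 0.006 m and z of tile_a in the frame of jig between 0.014 and 0.023 m and angle between the z axis of tile_a and the z axis of jig, either way round below 0.01 rad and contact force between roller and tile_a above 1 N and linear speed of each of tile_a, tile_b below 0.01 m/s and contact force between the fingers and tile_a below 0.05 N and x of tile_b in the frame of crate between -0.06 and 0.06 m and y of tile_b in the frame of crate between -0.05 and 0.05 m and z of tile_b in the frame of crate between 0.003 and 0.02 m and angle between tile_b's own z axis and vertical below 0.15 rad and contact force between the fingers and tile_b below 0.05 N) or (x of tile_b in the frame of jig between -0.005 and 0.005 m and y of tile_b in the frame of jig between -0.006 and 0.006 m and z of tile_b in the frame of jig between 0.014 and 0.023 m and angle between the z axis of tile_b and the z axis of jig, either way round below 0.01 rad and contact force between roller and tile_b above 1 N and linear speed of each of tile_b, tile_a below 0.01 m/s and contact force between the fingers and tile_b below 0.05 N and x of tile_a in the frame of crate between -0.06 and 0.06 m and y of tile_a in the frame of crate between -0.05 and 0.05 m and z of tile_a in the frame of crate between 0.003 and 0.02 m and angle between tile_a's own z axis and vertical below 0.15 rad and contact force between the fingers and tile_a below 0.05 N))); the robot touches nothing.
It fails at once if a bystander (pot or tub) is moved by more than 30 mm (distance of any of pot, tub from where it was at the start of the episode above 0.03 m).
It also fails if it takes over 72 s, if anything falls off the work surface, if the arm or the gripper's body presses on something with over 40 N, if the wrist force passes 120 N, or if a joint passes its speed limit or range.

## Working session

There is one attempt and no reset: what is moved stays moved. The work goes in short steps, Python scripts to look and compute and a tool call to move; the robot and the scene stay as the last step left them, time stands still between calls to the robot, and variables do not carry over. Pictures are saved under pics/ and viewed, at most 10 in all, crops included, and the job is handed in when it is done.

Besides the shell and the picture viewer there is one more tool, called after "Request:" as name(argument=value, ...) on one line, values as JSON. drive_tool: Moves the arm, as the interface text tells. Shifts and turns lie within -1 to 1; 1 stands for 0.1 m of shift or pi/4 rad of turn. Its arguments: {"type":"object","properties":{"commands":{"type":"string"},"force":{"type":"number"}},"required":["commands"]}

```bash
ls; mkdir -p pics
cat > h.py <<'E'
import numpy as np, cv2
from scipy.spatial.transform import Rotation as R
from rig import *
def q2R(q): return R.from_quat([q[1],q[2],q[3],q[0]]).as_matrix()
def attR(a):
    a=np.array(a,float)
    return a if a.shape==(3,3) else q2R(a)
def ray(c,px,s=None):
    f=240/np.tan(np.radians(c["fov_y"]/2)); u=np.array([px[0]-c["cx"],px[1]-c["cy"]])
    if "tool_from_camera" in c:
        r=np.hypot(*u)+1e-9; t=r/f; d=np.array([*(u/r*np.sin(t)),np.cos(t)])
        T=np.array(c["tool_from_camera"]); Rt=q2R(s["ee_rot"])
        return np.array(s["eef_pos"])+Rt@T[:3,3], Rt@T[:3,:3]@d
    return np.array(c["position"],float), attR(c["attitude"])@np.array([u[0]/f,u[1]/f,1])
def at(c,px,z,s=None):
    o,d=ray(c,px,s); return o+d*(z-o[2])/d[2]
def proj(c,P,s=None):
    f=240/np.tan(np.radians(c["fov_y"]/2)); P=np.array(P,float)
    if "tool_from_camera" in c:
        T=np.array(c["tool_from_camera"]); p=q2R(s["ee_rot"]).T@(P-np.array(s["eef_pos"])); p=T[:3,:3].T@(p-T[:3,3])
        r=np.hypot(p[0],p[1])+1e-9; t=np.arctan2(r,p[2]); return np.array([c["cx"]+p[0]/r*t*f,c["cy"]+p[1]/r*t*f])
    p=attR(c["attitude"]).T@(P-np.array(c["position"])); return np.array([c["cx"]+f*p[0]/p[2],c["cy"]+f*p[1]/p[2]])
E
python3 - <<'E'
from h import *
s=sense(); print({k:np.round(v,3) for k,v in s.items()})
for n in("top","scene"):
    c=capture(n); cv2.imwrite(f"pics/{n}0.png",c["pixels"])
    print(n,{k:v for k,v in c.items() if k!="pixels"})
    for nm,z in [("tile_a",26),("tray",6),("plate",20),("crate",20),("jig",18),("roller",35),("pot",40),("tub",40)]:
        for b in boxes_of(c,nm)[:3]: print(nm,np.round(b["position"]),round(b["confidence"],2),np.round(at(c,b["position"],z)))
E
```

```text
pics
{'time_s': np.float64(0.0), 'joints': array([-1.493,  0.313,  1.498, -0.   ,  1.331, -0.223]), 'dq': array([-0.   ,  0.002, -0.001, -0.003, -0.001, -0.   ]), 'tau': array([ 1.0000e-03, -4.1227e+01, -2.5974e+01, -0.0000e+00,  4.0000e-03,
       -0.0000e+00]), 'eef_pos': array([ 155.511, -501.198,  247.732]), 'ee_rot': array([-0.001,  0.989,  0.15 ,  0.   ]), 'force': array([ 0.241, -0.319,  0.891]), 'wrist_torque': array([-0.011, -0.014, -0.057]), 'grip_force': np.float64(0.0), 'grip_width': np.float64(0.997)}
top {'fov_y': 42.10673708512224, 'cx': 309.57514293850403, 'cy': 241.19040864274626, 'position': array([ 550.87204563,    4.32776556, 1385.20182179]), 'attitude': array([ 0.01088312, -0.69887659,  0.71472963, -0.02479164]), 'shot': 1}
tile_a [411. 275.] 0.87 [ 540. -243.   26.]
tray [438. 278.] 0.92 [ 533. -307.    6.]
plate [310. 310.] 0.68 [469. -21.  20.]
crate [287. 220.] 0.73 [667.  26.  20.]
jig [148. 272.] 0.82 [559. 331.  18.]
jig [470. 282.] 0.28 [ 521. -373.   18.]
pot [210. 187.] 0.96 [741. 190.  40.]
tub [395. 169.] 0.63 [ 773. -213.   40.]
tub [470. 283.] 0.21 [ 521. -369.   40.]
scene {'fov_y': 45.99065353137066, 'cx': 317.7901174223335, 'cy': 238.41432844230306, 'position': array([1377.52350341, -218.89953226,  997.94418227]), 'attitude': array([-0.27539209,  0.75203031,  0.56076897, -0.21011373]), 'shot': 2}
tile_a [206. 256.] 0.85 [ 555. -241.   26.]
tile_a [148. 261.] 0.74 [ 533. -365.   26.]
tray [175. 266.] 0.73 [ 549. -313.    6.]
plate [295. 211.] 0.88 [477. -17.  20.]
crate [336. 269.] 0.85 [669.  25.  20.]
jig [445. 214.] 0.82 [585. 322.  18.]
pot [423. 272.] 0.62 [743. 193.  40.]
tub [237. 322.] 0.96 [ 753. -208.   40.]
tub [444. 214.] 0.3 [604. 306.  40.]
```

Run:
```python
import cv2
a=cv2.imread("pics/top0.png")[120:400,80:540]; cv2.imwrite("pics/top0c.png",cv2.resize(a,None,fx=1.72,fy=1.72,interpolation=cv2.INTER_CUBIC))
```

```text
(no output)
```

View pics/top0c.png

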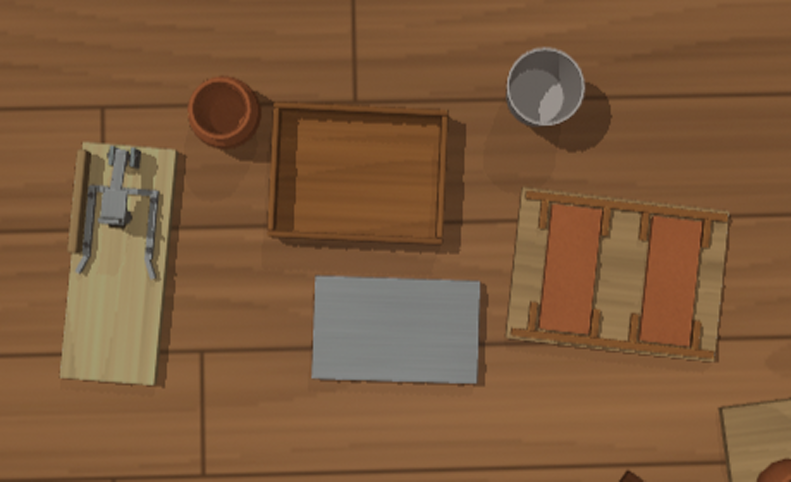

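View pics/scene0.png

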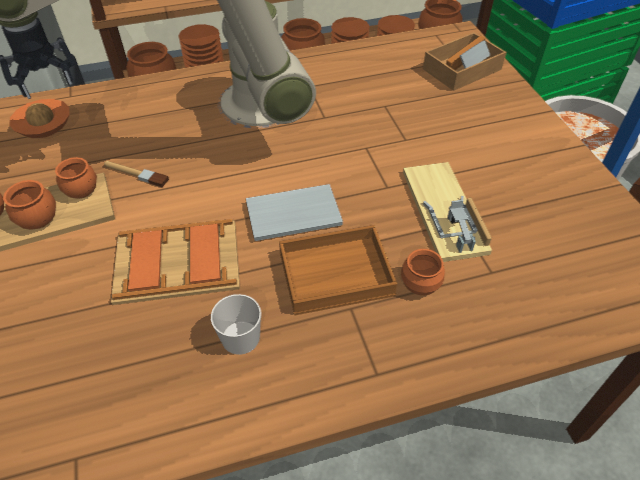

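Top view: jig on the left (entry at the bottom, crop ≈(108,380); roller ≈(115,215)), crate (358,172), plate (397,330), tray with two orange tiles at (572,268) and (671,280), pot (223,110), tub (546,87). The scene view agrees.

```bash
cat >> h.py <<'E'
def rect(c,mask,z,s=None,n=1,thr=200):
    out=[]
    m=cv2.morphologyEx(mask.astype(np.uint8),cv2.MORPH_OPEN,np.ones((3,3)))
    cs,_=cv2.findContours(m,cv2.RETR_EXTERNAL,cv2.CHAIN_APPROX_NONE)
    for k in sorted(cs,key=cv2.contourArea,reverse=True)[:n]:
        P=np.array([at(c,p[0],z,s)[:2] for p in k],np.float32)
        (x,y),(w,h),a=cv2.minAreaRect(P)
        if w<h: w,h,a=h,w,a+90
        a=(a+90)%180-90
        out.append((round(x,1),round(y,1),round(w),round(h),round(np.radians(a),4)))
    return out
def orange(c):
    h=cv2.cvtColor(c["pixels"],cv2.COLOR_BGR2HSV); return (h[...,0]<11)&(h[...,1]>165)&(h[...,2]>110)
E
python3 - <<'E'
from h import *
c=capture("top"); h=cv2.cvtColor(c["pixels"],cv2.COLOR_BGR2HSV)
print("tiles",rect(c,orange(c),26,n=4))
g=(h[...,1]<60)&(h[...,2]>90); m=np.zeros_like(g); m[270:350,250:370]=1
print("plate",rect(c,g&m,20))
def quad(cr,z):
    P=np.array([at(c,(p[0]/1.72+80,p[1]/1.72+120),z)[:2] for p in cr]); print(np.round(P).tolist(), P.mean(0).round(1), [round(float(np.linalg.norm(P[i]-P[i-1]))) for i in range(4)], [round(float(np.arctan2(*(P[i]-P[i-1])[::-1])),3) for i in range(4)])
    return P
quad([(315,277),(480,282),(478,383),(312,379)],20)
quad([(275,103),(448,112),(441,242),(268,237)],45)
quad([(83,143),(184,150),(155,385),(60,378)],18)
quad([(525,188),(730,212),(715,361),(507,340)],12)
print(h[275,412],h[272,400])
c=capture("scene")
print("tiles",rect(c,orange(c),26,n=4))
E
```

```text
tiles [(268.2, -731.9, 4, 2, np.float64(-0.0499))]
plate [(466.7, -20.4, 209, 130, np.float64(1.5157))]
[[535.0, 80.0], [523.0, -129.0], [396.0, -124.0], [406.0, 86.0]] [465.1 -21.7] [129, 210, 128, 210] [-0.049, -1.624, 3.095, 1.522]
[[754.0, 125.0], [738.0, -92.0], [575.0, -80.0], [586.0, 136.0]] [663.4  22.2] [168, 218, 164, 216] [-0.069, -1.643, 3.063, 1.519]
[[712.0, 372.0], [700.0, 244.0], [403.0, 284.0], [415.0, 403.0]] [557.6 325.8] [298, 129, 299, 120] [-0.105, -1.661, 3.007, 1.472]
[[643.0, -192.0], [606.0, -456.0], [415.0, -429.0], [449.0, -163.0]] [ 528.1 -309.7] [196, 267, 192, 268] [-0.147, -1.709, 3.002, 1.447]
[ 11 168 147] [ 11 166 144]
tiles [(562.6, -382.0, 12, 6, np.float64(-0.0881)), (543.2, -352.3, 8, 6, np.float64(1.2785)), (551.5, -217.0, 7, 6, np.float64(1.2783)), (578.3, -264.4, 6, 4, np.float64(-0.1497))]
```

Request:
drive_tool(commands="0.345 0.205 -0.044 0 0 -0.052 100;0.345 0.205 -0.044 0 0 -0.052 100;0.345 0.205 -0.044 0 0 -0.052 100;0.345 0.205 -0.044 0 0 -0.052 100;0.345 0.205 -0.044 0 0 -0.052 100;0.345 0.205 -0.044 0 0 -0.052 100;0.345 0.205 -0.044 0 0 -0.052 100;0.345 0.205 -0.044 0 0 -0.052 100;0.345 0.205 -0.044 0 0 -0.052 100;0.345 0.205 -0.044 0 0 -0.052 100;0.345 0.205 -0.044 0 0 -0.052 100;0 0 0 0 0 0 100;0 0 0 0 0 0 100", force=50)

```text
time_s: 2.08
eef_pos: [536.0, -274.6, 199.2]
ee_rot: [-0.0, 0.997, -0.073, -0.0]
force: [0.5, -1.0, -1.3]
grip_width: 1.003
grip_force: 0.0
```

```bash
sed -i 's/h\[...,0\]<11)&(h\[...,1\]>165)&(h\[...,2\]>110)/h[...,0]<=13)\&(h[...,1]>155)\&(h[...,2]>115)/' h.py
python3 - <<'E'
from h import *
try: print("tips",tips_ahead() if callable(tips_ahead) else tips_ahead)
except Exception as e: print(e)
s=sense(); print({k:np.round(s[k],3) for k in("time_s","eef_pos","ee_rot","joints","force")})
c=capture("wrist"); cv2.imwrite("pics/w1.png",c["pixels"]); print(c["fov_y"],c["cx"],c["cy"],np.round(c["tool_from_camera"],3).tolist())
for b in boxes_of(c,"tile_a"): print(np.round(b["position"]),b["confidence"],np.round(at(c,b["position"],26,s),1))
P=np.array([at(c,(u,v),26,s)[:2] for v in range(480) for u in range(640)]).reshape(480,640,2)
near=(abs(P[...,0]-535)<120)&(abs(P[...,1]+305)<140)
print("w",rect(c,orange(c)&near,26,s,n=3))
t=capture("top"); print("t",rect(t,orange(t),26,n=3))
E
```

```text
tips 17.0
{'time_s': np.float64(2.083), 'eef_pos': array([ 536.011, -274.616,  199.173]), 'ee_rot': array([-0.   ,  0.997, -0.073, -0.   ]), 'joints': array([-0.668,  0.522,  1.321, -0.   ,  1.3  ,  1.048]), 'force': array([ 0.497, -1.044, -1.276])}
65.70646984690485 319.8042703146555 236.8778994859422 [[-0.0, -0.958, -0.285, 73.476], [1.0, -0.001, 0.001, -1.115], [-0.001, -0.285, 0.958, -125.61], [0.0, 0.0, 0.0, 1.0]]
[433. 210.] 0.96 [ 530.6 -370.    26. ]
[283. 212.] 0.65 [ 545.8 -244.7   26. ]
w []
t [(538.2, -243.6, 159, 63, np.float64(-0.1411)), (326.4, -607.4, 82, 41, np.float64(-0.4615)), (450.4, -360.2, 64, 19, np.float64(1.2266))]
```

View pics/w1.png

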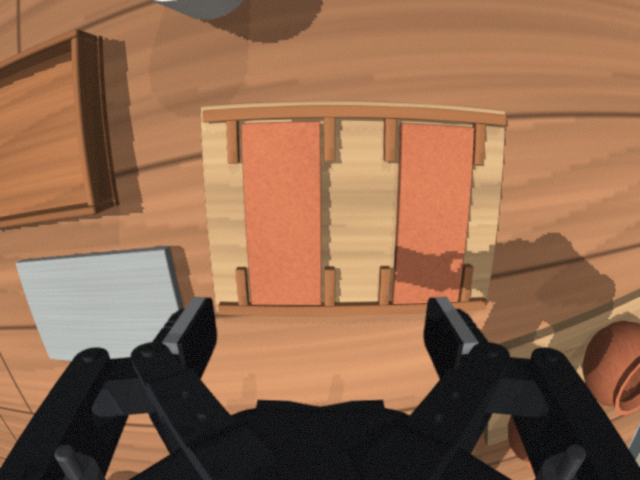

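Wrist view: the left tile spans about (246,122)–(322,304) and the right one (398,122)–(470,303); the grey plate is at lower left. The top-camera fit of the left tile (538, -244, yaw -0.141, 159x63) is sound, so I'll approach it with the fingers partly closed.

Request:
drive_tool(commands="0.01 0.15 -0.1 0 0 0.004 90;0.01 0.16 -0.2 0 0 0.004 90;0 0 -0.35 0 0 0 90;0 0 -0.35 0 0 0 90;0 0 -0.35 0 0 0 90;0 0 -0.15 0 0 0 90;0 0 -0.05 0 0 0 90;0 0 -0.03 0 0 0 90;0 0 0 0 0 0 90")

```text
time_s: 2.98
eef_pos: [537.1, -245.8, 42.8]
ee_rot: [0.0, 0.997, -0.072, 0.001]
force: [-0.1, 0.5, 0.5]
grip_width: 0.9
grip_force: 0.0
```

Run:
```python
from h import *
s=sense(); print({k:np.round(s[k],3) for k in("time_s","eef_pos","ee_rot","force","grip_width")})
c=capture("wrist"); cv2.imwrite("pics/w2.png",c["pixels"])
```

```text
{'time_s': np.float64(2.983), 'eef_pos': array([ 537.074, -245.835,   42.808]), 'ee_rot': array([ 0.   ,  0.997, -0.072,  0.001]), 'force': array([-0.114,  0.519,  0.464]), 'grip_width': np.float64(0.9)}
```

View pics/w2.png

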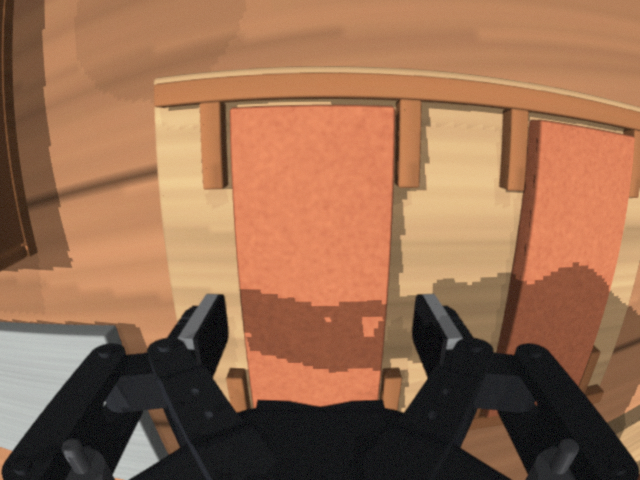

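The tile (columns 240–387) sits between the open pads (225–413), nearly centred. I'll go down and feel for the board.

Request:
drive_tool(commands="0 0.02 -0.04 0 0 0 90;0 0 -0.04 0 0 0 90;0 0 -0.02 0 0 0 90;0 0 0 0 0 0 90")

```text
time_s: 3.37
eef_pos: [536.9, -242.8, 31.6]
ee_rot: [-0.0, 0.997, -0.071, -0.0]
force: [0.3, 0.6, -0.0]
grip_width: 0.9
grip_force: 0.0
```

Request:
drive_tool(commands="0 0 -0.03 0 0 0 90;0 0 -0.02 0 0 0 90;0 0 0 0 0 0 90")

```text
time_s: 3.62
eef_pos: [536.9, -242.8, 26.4]
ee_rot: [-0.0, 0.997, -0.071, -0.0]
force: [1.0, 0.4, -0.3]
grip_width: 0.9
grip_force: 0.0
```

Request:
drive_tool(commands="0 0 -0.02 0 0 0 90;0 0 0 0 0 0 60;0 0 0 0 0 0 60;0 0 0 0 0 0 60;0 0 0 0 0 0 60;0 0 0 0 0 0 60", force=50)

```text
time_s: 4.12
eef_pos: [537.1, -243.0, 25.0]
ee_rot: [0.0, 0.997, -0.071, 0.0]
force: [-0.4, -0.6, 1.7]
grip_width: 0.732
grip_force: 56.0
```

Request:
drive_tool(commands="0 0 0.2 0 0 0 60;0 0 0.35 0 0 0 60;0 0 0.35 0 0 0 60;-0.051 0.159 0 0 0 0.151 60;-0.051 0.159 0 0 0 0.151 60;-0.051 0.159 0 0 0 0.151 60;-0.051 0.159 0 0 0 0.151 60;-0.051 0.159 0 0 0 0.151 60;-0.051 0.159 0 0 0 0.151 60;-0.051 0.159 0 0 0 0.151 60;-0.051 0.159 0 0 0 0.151 60;-0.051 0.159 0 0 0 0.151 60;-0.051 0.159 0 0 0 0.151 60;-0.051 0.159 0 0 0 0.151 60;-0.051 0.159 0 0 0 0.151 60;-0.051 0.159 0 0 0 0.151 60;-0.051 0.159 0 0 0 0.151 60;0 0 -0.3 0 0 0 60;0 0 -0.3 0 0 0 60;0 0 0 0 0 0 60")

```text
time_s: 5.78
eef_pos: [462.6, -19.3, 50.7]
ee_rot: [-0.004, 0.725, 0.688, -0.002]
force: [-2.0, 0.8, -3.7]
grip_width: 0.734
grip_force: 58.4
```

Run:
```python
from h import *
s=sense(); R_=q2R(s["ee_rot"]); print(s["time_s"],np.round(s["eef_pos"],1),"yaw",np.arctan2(R_[1,0],R_[0,0]),s["force"],s["grip_width"])
c=capture("wrist"); cv2.imwrite("pics/w3.png",c["pixels"])
c=capture("top"); print(rect(c,orange(c),48,n=3))
```

```text
5.7833 [462.6 -19.3  50.7] yaw 1.5184310075165912 [-2.02800177  0.83784531 -3.74754038] 0.7343220305386857
[(520.7, -365.4, 156, 62, np.float64(-0.1427)), (333.2, -602.3, 86, 48, np.float64(-0.6212)), (256.4, -496.5, 75, 40, np.float64(-0.5242))]
```

View pics/w3.png

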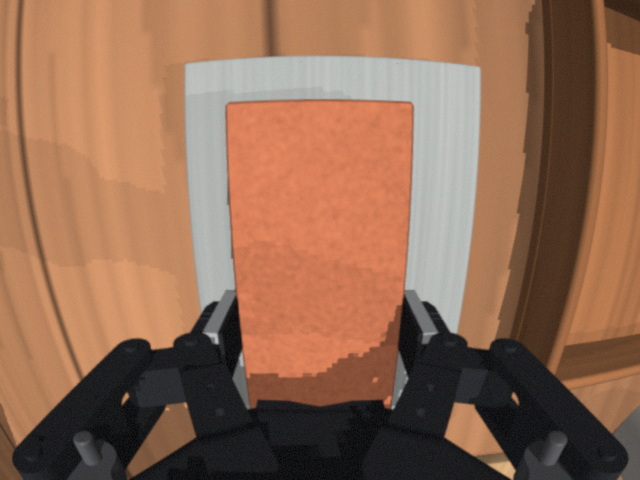

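The tile is held level over the plate and well centred (tile columns 228–412, plate 186–480). Lowering it now.

Request:
drive_tool(commands="0 0 -0.06 0 0 0 60;0 0 -0.05 0 0 0 60;0 0 -0.02 0 0 0 60;0 0 -0.02 0 0 0 60;0 0 0 0 0 0 60")

```text
time_s: 6.3
eef_pos: [465.7, -20.4, 39.9]
ee_rot: [-0.0, 0.726, 0.688, 0.0]
force: [0.6, 0.6, -3.7]
grip_width: 0.734
grip_force: 58.4
```

Request:
drive_tool(commands="0 0 -0.03 0 0 0 60;0 0 -0.02 0 0 0 60;0 0 -0.01 0 0 0 60;0 0 0 0 0 0 60")

```text
time_s: 6.63
eef_pos: [465.5, -20.3, 33.7]
ee_rot: [-0.0, 0.725, 0.688, -0.0]
force: [0.3, -0.0, -3.8]
grip_width: 0.732
grip_force: 58.5
```

Request:
drive_tool(commands="0 0 -0.01 0 0 0 60;0 0 0 0 0 0 90;0 0 0 0 0 0 90;0 0 0 0 0 0 90;0 0 0 0 0 0 90;0 0 0.1 0 0 0 90;0 0 0.3 0 0 0 90;0 0 0.3 0 0 0 50;-0.09 0.34 0 0 0 0 0;-0.09 0.34 0 0 0 0 0;0 0 0 0 0 0 0;0 0 0 0 0 0 0;0 0 0 0 0 0 0;0 0 0 0 0 0 0;0 0 -0.25 0 0 0 0;0 0 -0.15 0 0 0 0;0 0 -0.05 0 0 0 0;0 0 0 0 0 0 0")

```text
time_s: 8.13
eef_pos: [447.3, 47.1, 57.1]
ee_rot: [-0.001, 0.726, 0.688, -0.001]
force: [-0.1, -0.0, 0.1]
grip_width: -0.002
grip_force: 0.0
```

Run:
```python
from h import *
s=sense();print(s["eef_pos"],s["force"],s["grip_width"])
c=capture("wrist"); cv2.imwrite("pics/w4.png",c["pixels"])
m=orange(c); c2=capture("top"); print(rect(c2,orange(c2),26,n=3))
```

```text
[447.2813139   47.08212849  57.07128799] [-0.07532042 -0.03272468  0.09563968] -0.001995449380218508
[(520.1, -371.4, 159, 63, np.float64(-0.1431)), (464.3, -31.5, 132, 61, np.float64(1.5194)), (329.7, -612.3, 87, 49, np.float64(-0.6212))]
```

View pics/w4.png

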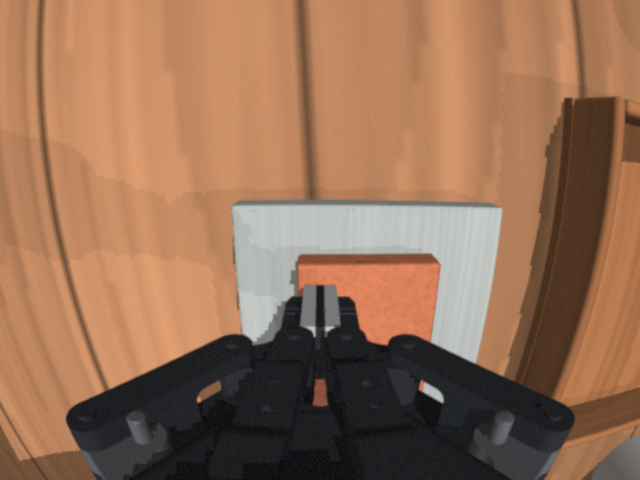

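The shut fingers stand over the tile's near-left corner ((298,256) in the picture), and the tile lies flat on the plate. Now I press in small steps.

Request:
drive_tool(commands="0 0 -0.03 0 0 0 0;0 0 -0.02 0 0 0 0;0 0 0 0 0 0 0;0 0 0 0 0 0 0")

```text
time_s: 8.57
eef_pos: [447.7, 47.7, 53.1]
ee_rot: [0.0, 0.725, 0.688, 0.0]
force: [0.6, -0.5, -0.1]
grip_width: -0.005
grip_force: 0.0
```

Request:
drive_tool(commands="0 0 -0.01 0 0 0 0;0 0 0 0 0 0 0")

```text
time_s: 8.73
eef_pos: [447.6, 47.7, 51.9]
ee_rot: [0.0, 0.725, 0.688, 0.0]
force: [0.1, 0.0, 0.5]
grip_width: -0.001
grip_force: 0.0
```

Request:
drive_tool(commands="0 0 -0.01 0 0 0 0;0 0 0 0 0 0 0")

```text
time_s: 8.9
eef_pos: [447.8, 47.7, 51.1]
ee_rot: [0.0, 0.725, 0.688, 0.0]
force: [-0.7, -0.5, 2.5]
grip_width: 0.002
grip_force: 1.2
```

Request:
drive_tool(commands="0 0 -0.01 0 0 0 0;0 0 0 0 0 0 0")

```text
time_s: 9.07
eef_pos: [447.8, 47.7, 51.0]
ee_rot: [0.0, 0.725, 0.688, 0.0]
force: [-6.8, -0.2, 17.8]
grip_width: -0.0
grip_force: 9.0
```

Firm at once at z = 51.0, which is the nominal tile top plus tips: no give. Now the next corner.

Request:
drive_tool(commands="0 0 0.12 0 0 0 0;0.22 -0.01 0 0 0 0 0;0.22 -0.01 0 0 0 0 0;0 0 -0.07 0 0 0 0;0 0 -0.03 0 0 0 0;0 0 0 0 0 0 0;0 0 -0.01 0 0 0 0;0 0 0 0 0 0 0")

```text
time_s: 9.73
eef_pos: [490.9, 45.8, 51.0]
ee_rot: [-0.0, 0.725, 0.688, -0.0]
force: [-1.0, -0.9, 5.6]
grip_width: 0.001
grip_force: 2.9
```

Request:
drive_tool(commands="0 0 -0.01 0 0 0 0;0 0 0 0 0 0 0")

```text
time_s: 9.9
eef_pos: [490.9, 45.8, 51.0]
ee_rot: [-0.0, 0.725, 0.688, -0.0]
force: [-6.1, -0.2, 17.5]
grip_width: -0.001
grip_force: 8.9
```

The second corner is firm at exactly the same height, so this is the true tile and it goes to the jig. Regripping it.

Request:
drive_tool(commands="0 0 0.3 0 0 0 50;0 0 0.3 0 0 0 90;-0.125 -0.33 0 0 0 0 90;-0.125 -0.33 0 0 0 0 90;0 0 0 0 0 0 90;0 0 0 0 0 0 90;0 0 -0.3 0 0 0 90;0 0 -0.3 0 0 0 90;0 0 -0.1 0 0 0 90;0 0 -0.06 0 0 0 90;0 0 0 0 0 0 90;0 0 0 0 0 0 60;0 0 0 0 0 0 60;0 0 0 0 0 0 60;0 0 0 0 0 0 60;0 0 0 0 0 0 60")

```text
time_s: 11.23
eef_pos: [467.3, -20.2, 35.2]
ee_rot: [0.001, 0.725, 0.688, 0.001]
force: [-0.6, 2.4, 7.5]
grip_width: 0.734
grip_force: 56.3
```

Request:
drive_tool(commands="0 0 0.25 0 0 0 60;0 0 0.35 0 0 0 60;-0.012 0.157 0.07 0 0 -0.148 60;-0.012 0.157 0.07 0 0 -0.148 60;-0.012 0.157 0.07 0 0 -0.148 60;-0.012 0.157 0.07 0 0 -0.148 60;-0.012 0.157 0.07 0 0 -0.148 60;-0.012 0.157 0.07 0 0 -0.148 60;-0.012 0.157 0.07 0 0 -0.148 60;-0.012 0.157 0.07 0 0 -0.148 60;-0.012 0.157 0.07 0 0 -0.148 60;-0.012 0.157 0.07 0 0 -0.148 60;-0.012 0.157 0.07 0 0 -0.148 60;-0.012 0.157 0.07 0 0 -0.148 60;-0.012 0.157 0.07 0 0 -0.148 60;-0.012 0.157 0.07 0 0 -0.148 60;0 0 0 0 0 0 60;0 0 0 0 0 0 60")

```text
time_s: 12.73
eef_pos: [449.7, 199.8, 192.2]
ee_rot: [0.0, 0.999, -0.053, 0.0]
force: [0.5, -0.3, -3.2]
grip_width: 0.733
grip_force: 58.1
```

Run:
```python
from h import *
import pickle
s=sense(); R_=q2R(s["ee_rot"]); print(s["time_s"],np.round(s["eef_pos"],1),"yaw",np.arctan2(R_[1,0],R_[0,0]),s["force"],s["grip_width"])
c=capture("wrist"); cv2.imwrite("pics/w5.png",c["pixels"]); pickle.dump((s,c),open("w5.pkl","wb"))
```

```text
12.7333 [449.7 199.8 192.2] yaw -0.10556306161463812 [ 0.50392023 -0.25886361 -3.21416085] 0.7333751950444647
```

View pics/w5.png

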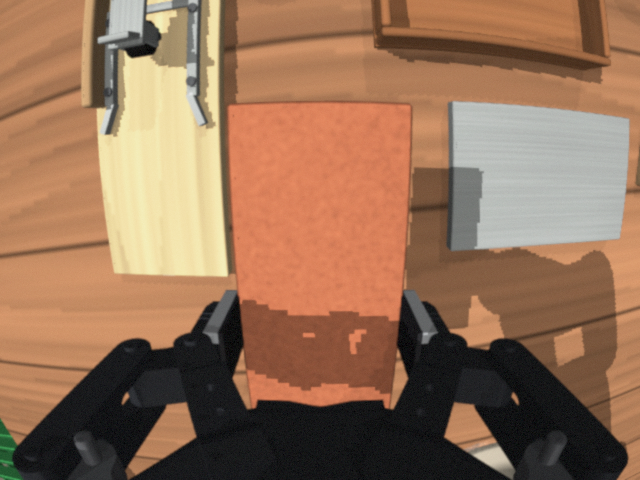

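Wrist view: the jig's bed end has corners at (114,273) and (229,276), its mouth tips are at about (107,132) and (204,124), and the roller is near (140,40). The tile is held true and the plate shows on the right. I'll fit the bed edges, with the plate as a check.

Run:
```python
from h import *
import pickle
s,c=pickle.load(open("w5.pkl","rb"))
h=cv2.cvtColor(c["pixels"],cv2.COLOR_BGR2HSV); print([h[200,x].tolist() for x in(60,95,102,110,160,215,222,226)])
m=(h[...,0]>14)&(h[...,2]>170)&(h[...,1]<150); m[:,235:]=0
m[:,:95]=0
L=[];Rr=[];B=[]
for v in range(145,262,3):
    u=np.where(m[v])[0]; L.append(at(c,(u[0]-.5,v),18,s)); Rr.append(at(c,(u[-1]+.5,v),18,s))
for u in range(125,222,3):
    v=np.where(m[:,u])[0]; B.append(at(c,(u,v[-1]+.5),18,s))
def fit(P,ax):
    P=np.array(P)[:,:2]; k=np.polyfit(P[:,ax],P[:,1-ax],1); r=P[:,1-ax]-np.polyval(k,P[:,ax]); ok=abs(r)<1.5; k=np.polyfit(P[ok,ax],P[ok,1-ax],1); return k,ok.sum(),r.std()
l,r,b=fit(L,0),fit(Rr,0),fit(B,1)
print(l,r,b); 
yaw=np.mean([np.arctan(l[0][0]),np.arctan(r[0][0]),-np.arctan(b[0][0])])
X=430; yl,yr=np.polyval(l[0],X),np.polyval(r[0],X); print("width",(yl-yr)*np.cos(yaw),"yaw",yaw,np.arctan(l[0][0]),np.arctan(r[0][0]),-np.arctan(b[0][0]))
k=(l[0]+r[0])/2; y=330.
for _ in range(9): x=np.polyval(b[0],y); y=np.polyval(k,x)
print("end mid",x,y,"home",x+158*np.cos(yaw),y+158*np.sin(yaw))
J=np.array([x+158*np.cos(yaw),y+158*np.sin(yaw)]);Rm=np.array([[np.cos(yaw),-np.sin(yaw)],[np.sin(yaw),np.cos(yaw)]])
for p,z in [((107,132),28),((204,124),28),((110,93),28),((193,85),28)]: print("rail",np.round(Rm.T@(at(c,p,z,s)[:2]-J),1))
Pp=np.array([at(c,p,20,s)[:2] for p in [(453,101),(629,116),(618,239),(449,249)]]); print("plate",Pp.mean(0),np.round(Pp).tolist())
g=(h[...,1]<60)&(h[...,2]>60); g[:,:440]=0;g[:95]=0;g[260:]=0; print(rect(c,g,20,s))
# held tile, nose edge at top z: TCP z-13+14
for p in [(229,104),(411,104)]: print("nose", np.round(Rm.T@(at(c,p,s["eef_pos"][2]+1-2,s)[:2]-np.array(s["eef_pos"][:2])),1))
```

```text
[[13, 127, 187], [12, 129, 188], [14, 117, 200], [25, 69, 244], [23, 75, 243], [24, 70, 244], [19, 91, 179], [19, 96, 98]]
(array([-1.01161230e-01,  4.48091454e+02]), np.int64(39), np.float64(0.3832579444626713)) (array([-1.01292663e-01,  3.28302158e+02]), np.int64(39), np.float64(0.24543985223915443)) (array([1.04582780e-01, 3.75892224e+02]), np.int64(33), np.float64(0.29286236840926255))
width 119.22303481712369 yaw -0.10199019166590134 -0.10081825229265913 -0.10094835285560926 -0.10420396984943564
end mid 412.127894137479 346.4783578602984 home 569.3068482811658 330.3918301337567
rail [-23.4  41.6]
rail [-24.7 -49.9]
rail [10.4 37. ]
rail [  7.8 -41.2]
plate [469.60224654 -18.63678343] [[539.0, 81.0], [530.0, -127.0], [398.0, -118.0], [412.0, 90.0]]
[(468.9, -17.2, 213, 130, np.float64(1.5184))]
nose [83.2 31.6]
nose [ 82.9 -30.5]
```

Request:
drive_tool(commands="0.085 0.343 0 0 0 0.001 60;0.085 0.343 0 0 0 0.001 60;0.085 0.343 -0.1 0 0 0.001 60;0.085 0.343 -0.2 0 0 0.001 60;0 0 -0.35 0 0 0 60;0 0 -0.35 0 0 0 60;0 0 -0.3 0 0 0 60;0 0 -0.1 0 0 0 60;0 0 0 0 0 0 60;0 0 0 0 0 0 60")

```text
time_s: 13.62
eef_pos: [484.6, 336.4, 53.0]
ee_rot: [-0.0, 0.999, -0.053, 0.001]
force: [-0.3, 0.9, -2.5]
grip_width: 0.733
grip_force: 58.0
```

Run:
```python
from h import *
import pickle
s=sense(); R_=q2R(s["ee_rot"]); print(s["time_s"],np.round(s["eef_pos"],1),"yaw",np.arctan2(R_[1,0],R_[0,0]),s["force"],s["grip_width"])
c=capture("wrist"); pickle.dump((s,c),open("w6.pkl","wb"))
cv2.imwrite("pics/w6.png",cv2.resize(c["pixels"][0:330,120:520],None,fx=1.8,fy=1.8))
```

```text
13.6167 [484.6 336.4  53. ] yaw -0.10580515150459723 [-0.29186148  0.91754767 -2.4863804 ] 0.7331194796369557
```

View pics/w6.png

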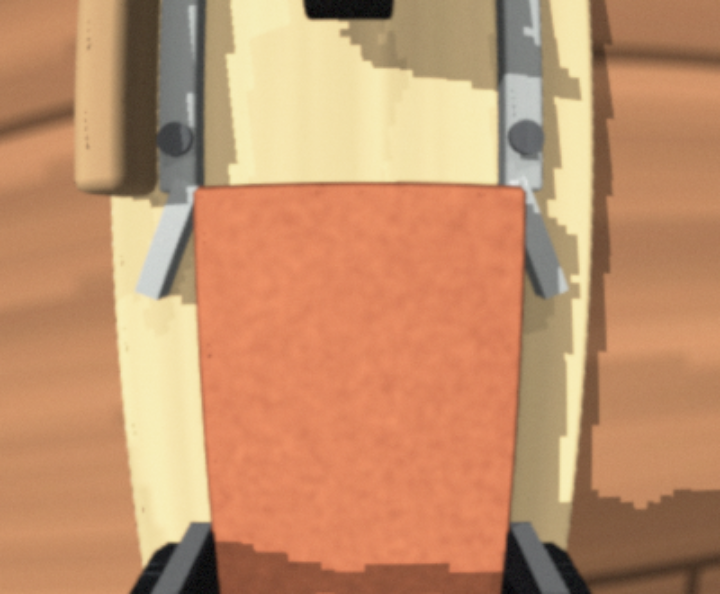

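The tile's nose (crop columns 196–524, mid 360) lies about 2 mm to the right of the rails' midline (inner faces 203–500, mid 351), and the yaw is good. I'll shift +y 2 mm, lower, then slide forward.

Request:
drive_tool(commands="0 0.02 0 0 0 0.007 60;0 0 -0.08 0 0 0 60;0 0 -0.05 0 0 0 60;0 0 -0.03 0 0 0 60;0 0 -0.01 0 0 0 60;0 0 0 0 0 0 60;0 0 0 0 0 0 60")

```text
time_s: 14.25
eef_pos: [483.9, 338.7, 34.9]
ee_rot: [-0.0, 0.999, -0.05, 0.0]
force: [-0.4, 0.3, -3.0]
grip_width: 0.733
grip_force: 58.0
```

Now forward 20 mm along the jig, then the last bit down.

Request:
drive_tool(commands="0.07 -0.007 0 0 0 0 60;0.07 -0.007 0 0 0 0 60;0.06 -0.006 0 0 0 0 60;0 0 0 0 0 0 60")

```text
time_s: 14.58
eef_pos: [505.5, 336.4, 35.1]
ee_rot: [-0.0, 0.999, -0.051, 0.001]
force: [0.1, -0.5, -2.5]
grip_width: 0.735
grip_force: 58.1
```

Request:
drive_tool(commands="0 0 -0.01 0 0 0 60;0 0 -0.01 0 0 0 60;0 0 0 0 0 0 60")

```text
time_s: 14.83
eef_pos: [504.0, 336.6, 33.3]
ee_rot: [0.0, 0.999, -0.05, 0.0]
force: [0.9, -1.7, 2.0]
grip_width: 0.731
grip_force: 58.5
```

Run:
```python
from h import *
s=sense(); R_=q2R(s["ee_rot"]); print(s["time_s"],np.round(s["eef_pos"],1),"yaw",np.arctan2(R_[1,0],R_[0,0]),s["force"],s["wrist_torque"])
c=capture("wrist")
cv2.imwrite("pics/w7.png",cv2.resize(c["pixels"][0:330,120:520],None,fx=1.8,fy=1.8))
```

```text
14.8333 [504.  336.6  33.3] yaw -0.1003397426060817 [ 0.86009685 -1.73818573  1.97039096] [-0.40863403  0.02223886 -0.09114012]
```

View pics/w7.png

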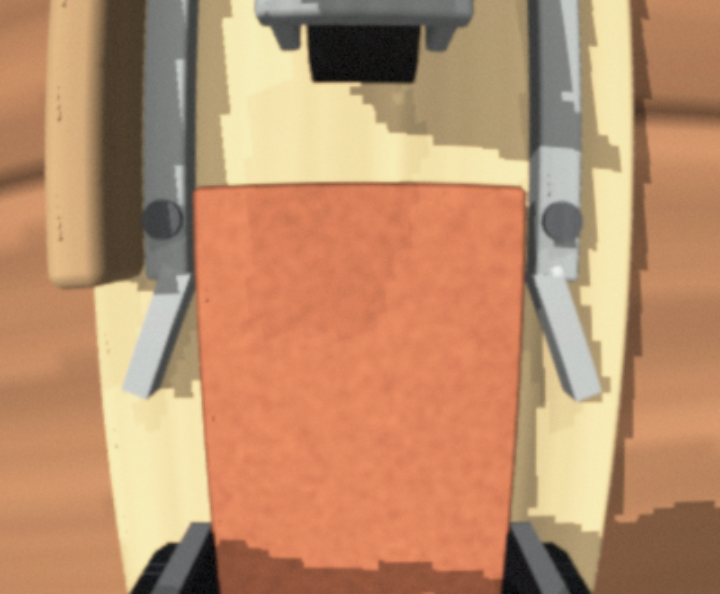

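The nose is squarely between the rails (inner faces 195–530, tile 196–524) and short of the roller at (362,50). Now release and go round behind the tail.

Request:
drive_tool(commands="0 0 0 0 0 0 90;0 0 0 0 0 0 90;0 0 0 0 0 0 90;0 0 0.1 0 0 0 90;0 0 0.25 0 0 0 90;0 0 0.25 0 0 0 50;-0.338 0.034 0 0 0 0 0;-0.338 0.034 0 0 0 0 0;-0.338 0.034 0 0 0 0 0;0 0 0 0 0 0 0;0 0 0 0 0 0 0;0 0 0 0 0 0 0;0 0 -0.25 0 0 0 0;0 0 -0.2 0 0 0 0;0 0 -0.08 0 0 0 0;0 0 0 0 0 0 0;0 0 0 0 0 0 0")

```text
time_s: 16.3
eef_pos: [403.3, 346.9, 40.3]
ee_rot: [-0.0, 0.999, -0.051, 0.0]
force: [-0.7, -0.1, 0.3]
grip_width: -0.003
grip_force: 0.0
```

Run:
```python
from h import *
c=capture("top"); h=cv2.cvtColor(c["pixels"],cv2.COLOR_BGR2HSV)
m=orange(c); m[:,300:]=0; m[:,:100]=0; m[:225]=0
print("tile in jig",rect(c,m,32,n=2))
s=sense(); print(s["eef_pos"],s["force"],s["grip_width"],s["time_s"])
```

```text
tile in jig [(505.4, 335.7, 158, 62, np.float64(-0.0987))]
[403.38577956 347.07783995  40.80566045] [ 0.00942557 -0.3665009  -0.13337007] 0.0014418948934624839 16.35
```

Request:
drive_tool(commands="0.06 -0.01 -0.02 0 0 0 0;0.06 -0.008 0 0 0 0 0;0.06 -0.006 0 0 0 0 0;0.06 -0.006 0 0 0 0 0;0.06 -0.006 0 0 0 0 0;0.06 -0.006 0 0 0 0 0;0.06 -0.006 0 0 0 0 0;0.06 -0.006 0 0 0 0 0;0.06 -0.006 0 0 0 0 0;0 0 0 0 0 0 0")

```text
time_s: 17.18
eef_pos: [457.0, 340.8, 37.9]
ee_rot: [-0.0, 0.999, -0.05, -0.0]
force: [-1.3, -0.0, 0.9]
grip_width: -0.005
grip_force: 0.7
```

Request:
drive_tool(commands="0.04 -0.004 0 0 0 0 0;0.04 -0.004 0 0 0 0 0;0.03 -0.003 0 0 0 0 0;0 0 0 0 0 0 0")

```text
time_s: 17.52
eef_pos: [467.4, 339.7, 37.8]
ee_rot: [0.0, 0.999, -0.05, -0.001]
force: [-4.8, 0.7, 2.3]
grip_width: -0.0
grip_force: 2.2
```

Request:
drive_tool(commands="0.03 -0.003 0 0 0 0 0;0.02 -0.002 0 0 0 0 0;0 0 0 0 0 0 0")

```text
time_s: 17.77
eef_pos: [472.1, 339.3, 37.8]
ee_rot: [0.0, 0.999, -0.05, -0.001]
force: [-5.4, 0.5, 3.0]
grip_width: -0.002
grip_force: 2.8
```

Request:
drive_tool(commands="0.02 -0.002 0 0 0 0 0;0.01 -0.001 0 0 0 0 0;0 0 0 0 0 0 0")

```text
time_s: 18.02
eef_pos: [474.9, 339.0, 37.8]
ee_rot: [0.0, 0.999, -0.05, -0.001]
force: [-5.9, 0.8, 4.6]
grip_width: -0.0
grip_force: 3.3
```

Request:
drive_tool(commands="0.02 -0.002 0 0 0 0 0;0 0 0 0 0 0 0")

```text
time_s: 18.18
eef_pos: [476.9, 338.8, 37.8]
ee_rot: [0.0, 0.999, -0.05, -0.001]
force: [-6.5, 0.1, 3.8]
grip_width: 0.001
grip_force: 3.2
```

Request:
drive_tool(commands="0.015 -0.0015 0 0 0 0 0;0 0 0 0 0 0 0")

```text
time_s: 18.35
eef_pos: [477.5, 338.8, 37.8]
ee_rot: [0.0, 0.999, -0.05, -0.002]
force: [-11.6, 1.0, 7.1]
grip_width: -0.002
grip_force: 5.6
```

Request:
drive_tool(commands="0.01 -0.001 0 0 0 0 0;0 0 0 0 0 0 0")

```text
time_s: 18.52
eef_pos: [477.5, 338.8, 37.7]
ee_rot: [0.001, 0.999, -0.05, -0.003]
force: [-15.5, 1.1, 11.2]
grip_width: 0.005
grip_force: 8.0
```

Firm stop at x = 477.5, right where home was reckoned. Backing off and checking.

Request:
drive_tool(commands="-0.1 0.01 0 0 0 0 0;-0.2 0.02 0 0 0 0 0;0 0 0.35 0 0 0 0;0 0 0.35 0 0 0 90;0 0 0.35 0 0 0 90;0.02 -0.35 0 0 0 0 90;0.02 -0.35 0 0 0 0 90;0.02 -0.35 0 0 0 0 90;0.02 -0.35 0 0 0 0 90;0.02 -0.35 0 0 0 0 90;0.02 -0.35 0 0 0 0 90")

```text
time_s: 19.43
eef_pos: [462.3, 129.6, 143.1]
ee_rot: [0.0, 0.999, -0.05, 0.001]
force: [0.8, -0.8, -0.4]
grip_width: 0.901
grip_force: 0.0
```

Run:
```python
from h import *
c=capture("top"); s=sense(); print(s["eef_pos"],s["time_s"],s["force"])
m=orange(c); m[:,300:]=0; m[:,:100]=0; m[:200]=0
print("jig",rect(c,m,32,n=3))
m=orange(c); m[:,:400]=0;m[350:]=0
print("tray",rect(c,m,26,n=1))
cv2.imwrite("pics/t8.png",cv2.resize(c["pixels"][190:350,90:290],None,fx=3.5,fy=3.5,interpolation=cv2.INTER_CUBIC))
```

```text
[463.02588477 124.99526351 143.05356958] 19.4833 [ 2.64052794 -3.63418453  0.86618119]
jig [(547.2, 331.2, 119, 62, np.float64(-0.099)), (626.5, 352.2, 7, 4, np.float64(-0.009)), (643.8, 349.9, 7, 4, np.float64(-0.009))]
tray [(520.2, -371.4, 159, 63, np.float64(-0.1427))]
```

Request:
drive_tool(commands="0.041 -0.354 0 0 0 -0.004 90;0.041 -0.354 0 0 0 -0.004 90;0.041 -0.354 0 0 0 -0.004 90;0.041 -0.354 0 0 0 -0.004 90;0.041 -0.354 0 0 0 -0.004 90;0.041 -0.354 0 0 0 -0.004 90;0.041 -0.354 0 0 0 -0.004 90;0.041 -0.354 0 0 0 -0.004 90;0.041 -0.354 0 0 0 -0.004 90;0.041 -0.354 0 0 0 -0.004 90;0.041 -0.354 0 0 0 -0.004 90;0.041 -0.354 0 0 0 -0.004 90;0.041 -0.354 0 0 0 -0.004 90;0.041 -0.354 0 0 0 -0.004 90;0 0 0 0 0 0 90;0 0 0 0 0 0 90;0 0 0 0 0 0 90")

```text
time_s: 20.9
eef_pos: [519.3, -363.9, 142.6]
ee_rot: [-0.0, 0.997, -0.072, -0.0]
force: [0.0, 0.6, -1.1]
grip_width: 0.904
grip_force: 0.0
```

Request:
drive_tool(commands="0.005 -0.072 -0.1 0 0 0 90;0 0 -0.35 0 0 0 90;0 0 -0.35 0 0 0 90;0 0 -0.2 0 0 0 90;0 0 -0.1 0 0 0 90;0 0 -0.06 0 0 0 90;0 0 0 0 0 0 90;0 0 0 0 0 0 90")

```text
time_s: 21.57
eef_pos: [520.4, -371.6, 28.1]
ee_rot: [0.001, 0.997, -0.072, 0.001]
force: [1.4, 0.7, -0.6]
grip_width: 0.904
grip_force: 0.0
```

Request:
drive_tool(commands="0 0 -0.03 0 0 0 90;0 0 0 0 0 0 60;0 0 0 0 0 0 60;0 0 0 0 0 0 60;0 0 0 0 0 0 60;0 0 0 0 0 0 60;0 0 0.2 0 0 0 60;0 0 0.35 0 0 0 60;0 0 0.35 0 0 0 60;0 0 0.25 0 0 0 60")

```text
time_s: 22.4
eef_pos: [520.1, -371.5, 141.7]
ee_rot: [0.001, 0.997, -0.072, 0.001]
force: [0.2, -0.5, -2.0]
grip_width: 0.732
grip_force: 56.4
```

Request:
drive_tool(commands="0.102 0.281 0 0 0 0.151 60;0.102 0.281 0 0 0 0.151 60;0.102 0.281 0 0 0 0.151 60;0.102 0.281 0 0 0 0.151 60;0.102 0.281 0 0 0 0.151 60;0.102 0.281 0 0 0 0.151 60;0.102 0.281 0 0 0 0.151 60;0.102 0.281 0 0 0 0.151 60;0.102 0.281 0 0 0 0.151 60;0.102 0.281 0 0 0 0.151 60;0.102 0.281 0 0 0 0.151 60;0.102 0.281 0 0 0 0.151 60;0.102 0.281 0 0 0 0.151 60;0.102 0.281 0 0 0 0.15 60;0 0 0 0 0 0 60;0 0 0 0 0 0 60;0 0 0 0 0 0 60")

```text
time_s: 23.82
eef_pos: [662.3, 21.8, 138.5]
ee_rot: [-0.0, 0.727, 0.687, -0.0]
force: [0.5, -0.6, -2.3]
grip_width: 0.734
grip_force: 56.4
```

Run:
```python
from h import *
s=sense(); R_=q2R(s["ee_rot"]); print(s["time_s"],np.round(s["eef_pos"],1),"yaw",np.arctan2(R_[1,0],R_[0,0]),s["force"],s["grip_width"],s["grip_force"])
c=capture("wrist"); cv2.imwrite("pics/w9.png",c["pixels"])
```

```text
23.8167 [662.3  21.8 138.5] yaw 1.513993783655276 [ 0.52895743 -0.58719584 -2.2914855 ] 0.733937558425504 56.35940730571747
```

View pics/w9.png

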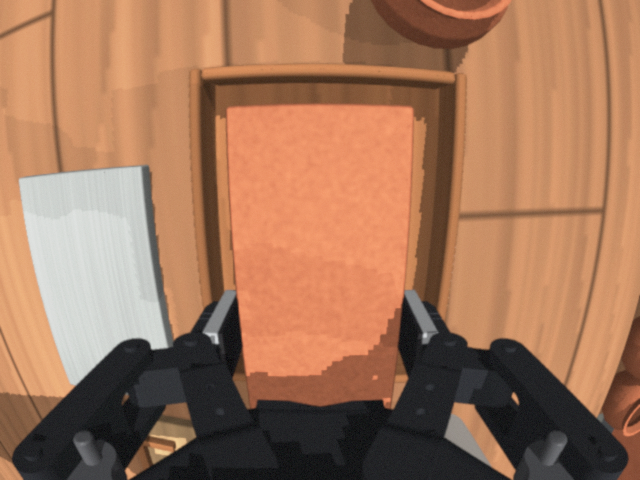

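The held tile (columns 228–412) sits inside the crate's walls (213–446), and the crate's middle is about 4 mm towards +x. Lowering.

Request:
drive_tool(commands="0.03 0 -0.2 0 0 0 60;0 0 -0.35 0 0 0 60;0 0 -0.3 0 0 0 60;0 0 -0.15 0 0 0 60;0 0 -0.08 0 0 0 60;0 0 -0.04 0 0 0 60;0 0 0 0 0 0 60;0 0 0 0 0 0 60")

```text
time_s: 24.53
eef_pos: [666.3, 21.7, 28.3]
ee_rot: [0.001, 0.727, 0.687, 0.001]
force: [0.3, -0.6, -2.3]
grip_width: 0.735
grip_force: 56.3
```

Request:
drive_tool(commands="0 0 -0.03 0 0 0 60;0 0 -0.02 0 0 0 60;0 0 -0.01 0 0 0 60;0 0 0 0 0 0 60;0 0 0 0 0 0 60")

```text
time_s: 24.95
eef_pos: [665.8, 22.1, 21.2]
ee_rot: [0.0, 0.727, 0.687, 0.0]
force: [-0.7, 0.4, -0.7]
grip_width: 0.73
grip_force: 56.4
```

Request:
drive_tool(commands="0 0 0 0 0 0 90;0 0 0 0 0 0 90;0 0 0 0 0 0 90;0 0 0 0 0 0 90;0 0 0.1 0 0 0 90;0 0 0.35 0 0 0 90;0 0 0.35 0 0 0 90;0 0 0.35 0 0 0 90;-0.3 -0.2 0.1 0 0 0 90;-0.3 -0.2 0.1 0 0 0 90;-0.3 -0.2 0.1 0 0 0 90;-0.3 -0.2 0 0 0 0 90;-0.3 -0.2 0 0 0 0 90;0 0 0 0 0 0 90;0 0 0 0 0 0 90")

```text
time_s: 26.2
eef_pos: [515.0, -78.7, 167.1]
ee_rot: [0.001, 0.727, 0.686, 0.0]
force: [-0.3, -0.5, -0.2]
grip_width: 0.898
grip_force: 0.0
```

Run:
```python
from h import *
c=capture("top"); s=sense(); print(s["eef_pos"],s["time_s"],s["force"])
o=orange(c)
m=o.copy(); m[:,225:]=0; m[:,:100]=0; m[:200]=0; print("jig",rect(c,m,32,n=1))
m=o.copy(); m[:,:235]=0; m[:,350:]=0; m[:175]=0; m[265:]=0; print("crate",rect(c,m,22,n=2))
for n in("pot","tub","roller"):
    b=boxes_of(c,n); print(n,[(np.round(x["position"]),round(x["confidence"],2)) for x in b[:1]])
```

```text
[515.93928957 -78.20968198 166.94029258] 26.25 [ 0.07331649 -0.46593741  0.51578257]
jig [(547.2, 331.2, 119, 62, np.float64(-0.099))]
crate [(665.5, 23.2, 159, 65, np.float64(1.5156))]
pot [(array([210., 186.]), 0.83)]
tub [(array([398., 172.]), 0.62)]
roller []
```

```bash
python3 -c "from rig import *; print(finish_job())"
```

```text
the job is handed in; nothing more can be done
None
```

The job is handed in after 26 s of robot time, with no verdict returned. The first tile was firm at both corners I pressed, so I slid it under the roller until it met a firm stop at the end-stop position. The other tile, warped by elimination since I didn't press it, is flat in the seconds crate; the pot and tub show no visible movement.

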